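# Take the tablet tin out of the latched slope-front cabinet

### The job

Press the release tab down and, keeping it down, slide the clear cover of the small white cabinet fully open; take out the steel tablet tin and set it down gently, standing upright on its base as it stood in the cabinet, inside the shallow grey tray. Then slide the cover fully shut so that its latch springs back. Leave everything else on the ledge where it stands.

Things in the scene. Friction and masses are not known exactly. Their poses are not given: they have to be found in the camera images.
- tab_top (a point): Middle of the top face of the grey ribbed release tab, 30 (x) x 40 (y) mm, set in the cover; at rest 10 mm proud of the cover's face. Rides with tab and cover. Its axes are those of the sloped face: x along the rails (the cover opens along -x), y up the slope, z straight out of the slope, 30 deg from vertical, leaning to the robot's right at cabinet yaw 0.
- tab (a joint): How far the tab is pressed in along -z of tab_top, m: 0 up, 0.008 fully down. Spring: 2 N at first, 6 N fully down. Pressed in 0.005 or more it frees the latch; once the cover has moved some 20 mm it may rise again. On closing, a ramp pushes the tab in by itself (push with 10 to 15 N) and it springs up when the cover is home.
- cover_rib (a point): Middle of the top edge of the white push rib, a cross wall on the cover 6 mm thick (x), 50 mm wide (y), 18 mm above the cover's face (8 mm above the resting tab). It stands 25 mm from the tab's middle on the opening (-x) side; the cover ends 13 mm beyond it. Same axes as tab_top. A fingertip on the tab pushes it open; pushing the rib's other side closes.
- cover (a joint): Opening of the clear cover, m: 0 shut, 0.088 fully open (well wholly uncovered). Friction 1.5 N; it stays where it is left; 2 mm of play while latched. A plate 146 x 68 x 3 mm, its face 5 mm over the sloped deck, between rails that stand 4 mm above the cover's face, 34 mm either side of the middle line.
- cabinet: White plastic cabinet, fixed, 198 (x) x 182 (y) x 220 (z) mm. Origin on the ledge, 75 mm straight below the middle of the sloped deck; z up, x along the rails (cover opens to -x), y from the slope's low edge to the tall back. Deck: 84 mm wide up the slope, 30 deg, facing -y. Behind it, from y = 50 mm, the tall part rises. Its drawer fronts are only for show.
- brow (a point): Middle of the lower front edge of the cabinet's brow, which overhangs the deck: it reaches forward to y = 20 mm of the cabinet, from 170 to 220 mm height, along the whole cabinet. An upright gripper over the tab or the well would strike it: come in leaning, about square to the slope. Axes of cabinet.
- well_floor (a point): Middle of the sloped floor of the well under the cover; axes of cabinet. The well is 86 mm along the rails, 60 mm up the slope, 41 mm deep below the deck face, its floor parallel to the deck; it lies at the cabinet's +x end.
- tin: Steel tablet tin to be moved: a loose box 24 (x) x 54 (y) x 34 (z) mm, 50 to 100 g. Origin in the middle of its base, z from base to top. It starts standing on the well's sloped floor (so tilted 30 deg), leaning on the low wall, its short side x along the rails, with about 28 mm free either side for fingers; its top is 7 mm below the deck face.
- tray: Shallow grey tray, fixed, 140 (x) x 110 (y) x 12 (z) mm outside, walls and floor 4 mm. Origin under its middle, on the ledge; z up.
- crusher: Bystander: pink pill crusher, 56 mm across, 86 mm tall. Origin under its middle.
- yellow_bottle: Bystander: yellow pill bottle, 44 mm across, 85 mm tall. Origin under its middle.
- amber_bottle: Bystander: amber bottle, 48 mm across, 100 mm tall. Origin under its middle.
- measuring_cup: Bystander: glass measuring cup, 56 mm across, 65 mm tall. Origin under its middle.
- round_tin: Bystander: flat round steel tin, 64 mm across, 20 mm tall. Origin under its middle.
- pill_splitter: Bystander: pill splitter box, 75 x 42 x 25 mm. Origin under its middle.
- dosing_spoon: Bystander: white dosing spoon lying on the ledge, 140 mm long along its x. Origin under its middle.
Not all that is in view belongs to the job. Several things look just like the tray: the one meant starts farthest from the robot's base.

How it is judged:
By the outcome, as a careful person would: the job done as asked, in the order asked, and still so for the second after the job is handed in, with the robot touching nothing.
It also fails if it takes over 61 s, if anything falls off the work surface, if the arm or the gripper's body presses on something with over 40 N, if the wrist force passes 120 N, or if a joint passes its speed limit or range.

### The arm

A 6-joint arm with a two-finger parallel gripper is mounted at the origin on the work surface. World frame = base frame: x ahead of the robot, y to its left, z up, the work surface at z = 0. Lengths are in m, angles in degrees, forces in N, time in s.
With the tool pointing down it reaches from about 0.4 to 0.825 m from the base axis. Payload 7 kg.
Tool frame: the origin (TCP) lies midway between the tips of the shut fingers; the grasp point (between the pads) lies 19 mm behind it; z points along the fingers, y is the line along which they close (so a half turn about z gives the same grasp; the last joint's range is limited). The gripper opens to 88 mm and grips with 3 to 60 N. Pads are 19 mm wide; open, the fingers measure 130 mm over their backs; the gripper's body (78 mm by 193 mm) begins 47 mm behind the grasp point.
Start: joints at [-53.623, 20.546, 0.682, 0, -70.136, -16.507], TCP at [0.229, -0.635, 0.227] pointing down, gripper open.
Joint ranges: [-176.03, 176.03], [-82.01, 121.73], [-58.28, 71.71], [-173.87, 95.51], [-174.79, -0.11], [-173.66, 173.66]. Speed limits (degrees/s): [136.94, 136.94, 172.46, 180, 180, 180].

### API

Orientations are given as [roll, pitch, yaw] about the fixed x, y, z axes, in that order (R = Rz(yaw) Ry(pitch) Rx(roll)).
In Python, from plant import ctrl, viewer, close_job gives the robot as it stands. The module is installed in compiled form; this text tells all that it offers.
- The arm moves only by the tool step_arm, never from a script. Its argument "moves" is a list that holds one entry, the list of rows, each a list of 5 numbers: the shift along the world's x, y, z in cm, then the turn about the world's z in rad, then the finger opening in cm, from 0 to 8.76. In form: [[[tx, ty, tz, twist, grip], ...]]. A call has 1 to 10 rows; each row shifts and turns the commanded pose from where the row before left it; what a row does not reach is not made up. A row lasts 1/10 s, in which the tool goes at most 50 mm and 8.59 degrees, less where a joint would pass 70% of its speed; a pose out of reach is approached as far as the arm can. A call with a gripper value outside its range is refused whole. The fingers move at their own pace and stop on an object; the grip force is fixed at half the most. Time passes only in rows, so rows that do not move let the fingers close. It gives the time, the measured TCP pose, the force, the opening and the grip force at its end, in the units of the state.
- ctrl.get_obs(): the state, without advancing time (a new reading comes with each control period).
- viewer.snapshot(name): name is "side" or "top" or "wrist"; returns (picture, depth): 420x560x3 uint8, blue, green, red; 420x560 float32, m along the optical axis (not along the pixel's ray), 0 where there is no reading.
- viewer.camera_info(name): a dict with "camera_matrix" (3x3 intrinsics, pixels), "eye" and "orientation" of the camera in the world. Camera axes: x right, y down, z forward; pixel columns grow to the right and rows downward; lengths in m; the calibration is good to about 2 mm. The wrist camera is an equidistant fisheye: a pixel r from the principal point sees the ray r / f radians off the axis. A picture is of the moment at which its call begins: read the wrist's pose just before it. camera_info takes no time and is no camera call; for the wrist camera it gives the pose at the moment of the call.
- close_job(): hands the job in; it is judged then, once.
The state is a dict: "clock": time; "joint_pos": joint angles; "qvel": joint speeds; "tau": joint torques, N m; "tool_pos": TCP position; "orientation": TCP orientation; "force": force on the tool from outside, world axes, zero at the start; "moment": the same for the moment, N m; "opening": finger opening in m; "gripper_force": force on a finger pad.
Only numpy, scipy, OpenCV 4.12 (cv2) and the standard library are available. Lean on these libraries where they do the work, as an engineer would, in place of code of your own. Each camera call takes 0.05 s, during which the arm holds its last target. There are 200 camera calls.

## Working session

There is one attempt and no reset: what is moved stays moved. The work goes in short steps, Python scripts to look and compute and a tool call to move; the robot and the scene stay as the last step left them, time stands still between calls to the robot, and variables do not carry over. Pictures are saved under pics/ and viewed, at most 10 in all, crops included, and the job is handed in when it is done.

Besides the shell and the picture viewer there is one more tool, called as name(argument=value, ...), one argument or row to a line, values as JSON. step_arm: Moves the arm, as the interface text tells. Its arguments: {"type":"object","properties":{"moves":{"type":"array","items":{"type":"array","items":{"type":"array","items":{"type":"number"}}}}},"required":["moves"]}

```bash
mkdir -p pics
cat > h.py <<'E'
import numpy as np, cv2
from plant import ctrl, viewer, close_job
def snap(n,f=None):
    i=viewer.camera_info(n); p,d=viewer.snapshot(n)
    if f: cv2.imwrite('pics/'+f,p)
    return i,np.array(p),np.array(d)
E
python3 - <<'E'
from h import *
np.set_printoptions(precision=4,suppress=True)
o=ctrl.get_obs()
for k,v in o.items(): print(k,v)
for n in("side","top"):
    i,p,d=snap(n,n+'0.png'); print(n,i); np.savez(n+'0.npz',p=p,d=d,K=i["camera_matrix"],e=i["eye"],o=i["orientation"])
E
```

```text
clock 0.0
joint_pos [-53.6236  20.5918   0.6339  -0.0205 -70.1358 -16.5087]
qvel [-0.0318 -0.0287  0.0585 -0.0329 -0.0794 -0.056 ]
tau [  0.0008 -58.2718  29.3066   6.9973   0.0069  -0.0002]
tool_pos [ 0.2292 -0.6344  0.2256]
orientation [ 179.9047   -0.0081 -160.1393]
force [-0.4175  0.7266 -1.0029]
moment [-0.0202 -0.025   0.0391]
gripper_force 0.0
opening 0.08737073934426362
side {'camera_matrix': array([[517.9652,   0.    , 280.5509],
       [  0.    , 517.9652, 198.6129],
       [  0.    ,   0.    ,   1.    ]]), 'eye': array([-0.5264, -0.043 ,  0.8559]), 'orientation': array([-125.68  ,   -0.795 ,  -87.4978])}
top {'camera_matrix': array([[543.3892,   0.    , 281.743 ],
       [  0.    , 543.3892, 205.4997],
       [  0.    ,   0.    ,   1.    ]]), 'eye': array([ 0.4011, -0.0181,  1.3433]), 'orientation': array([-175.0925,   -0.3399,  -90.0973])}
```

View pics/top0.png

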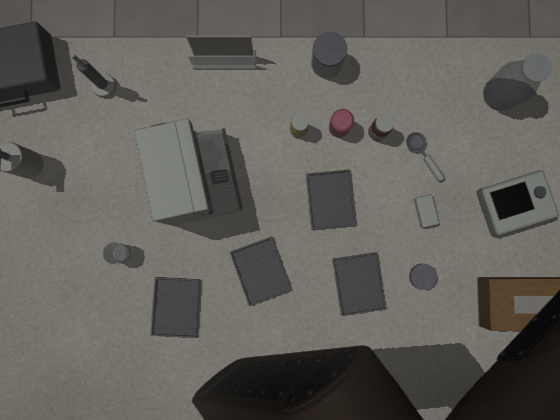

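View pics/side0.png

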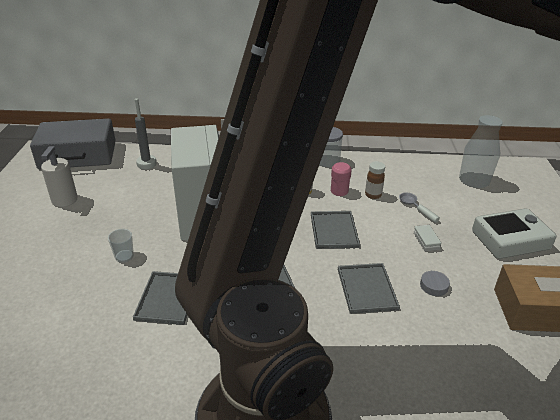

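step_arm(
  moves=[
    [[0.5, -1, 3, 0, 8.7], [0.5, -1, 3, 0, 8.7], [1, -3, 2, 0, 8.7], [1, -3, 2, 0, 8.7], [1, -3, 2, 0, 8.7], [1, -3, 2, 0, 8.7], [1, -3, 2, 0, 8.7], [1, -3, 2, 0, 8.7]],
  ],
)

```text
clock: 0.9
tool_pos: [0.2978, -0.8296, 0.4033]
orientation: [-180.0, -0.0, -160.1]
force: [0.5, -1.3, 1.3]
opening: 0.0873
gripper_force: 0.0
```

Run:
```python
from h import *
np.set_printoptions(precision=4,suppress=True)
t=np.load('top0.npz')
from scipy.spatial.transform import Rotation as R
K=t['K'];M=R.from_euler('xyz',t['o'],degrees=True).as_matrix()
d=t['d'];v,u=np.mgrid[:420,:560]
P=np.stack([(u-K[0,2])/K[0,0]*d,(v-K[1,2])/K[1,1]*d,d],-1)@M.T+t['e']
np.save('P0.npy',P)
for a,b in [(331,200),(262,270),(360,283),(177,307),(220,177),(212,150),(230,210),(205,135),(155,170),(185,170),(200,170),(210,170),(228,170),(236,170),(342,122),(300,128),(382,125),(117,253),(424,277),(427,211),(417,142)]: print(a,b,P[b,a])
o=ctrl.get_obs();print(o['joint_pos'],o['tool_pos'],o['orientation'],o['clock'])
```

```text
331 200 [ 0.5298 -0.1485  0.0014]
262 270 [0.3576 0.0224 0.0024]
360 283 [ 0.3255 -0.2174  0.0032]
177 307 [0.2686 0.229  0.0039]
220 177 [0.5759 0.1181 0.0861]
212 150 [0.6407 0.138  0.0805]
230 210 [0.5001 0.096  0.0676]
205 135 [0.6758 0.1544 0.0836]
155 170 [0.572  0.2389 0.2208]
185 170 [0.5718 0.1763 0.2216]
200 170 [0.5733 0.1466 0.2114]
210 170 [0.5924 0.1415 0.0861]
228 170 [0.5958 0.1017 0.0636]
236 170 [0.6051 0.0875 0.0021]
342 122 [ 0.7072 -0.1684  0.0822]
300 128 [ 0.6926 -0.0691  0.0829]
382 125 [ 0.6959 -0.2596  0.0991]
117 253 [0.3997 0.3788 0.0005]
424 277 [ 0.3404 -0.3713  0.0159]
427 211 [ 0.5005 -0.3804  0.0238]
417 142 [ 0.6763 -0.3665 -0.0016]
[ -57.6839   44.7085   64.2356    0.0045 -109.5107  -12.4527] [ 0.2978 -0.8296  0.4033] [-179.9831   -0.0006 -160.1381] 0.9
```

step_arm(
  moves=[
    [[1, -3, 2, 0, 8.7], [1, -3, 2, 0, 8.7], [1, -3, 2, 0, 8.7], [1, -3, 2, 0, 8.7]],
  ],
)

```text
clock: 1.3
tool_pos: [0.3087, -0.8682, 0.4259]
orientation: [-174.3, -0.6, -160.2]
force: [0.0, 0.2, 0.9]
opening: 0.0869
gripper_force: 0.0
```

Run:
```python
from h import *
np.set_printoptions(precision=4,suppress=True)
o=ctrl.get_obs();print(o['joint_pos'],o['tool_pos'],o['orientation'],o['clock'])
P=np.load('P0.npy')
p=np.load('top0.npz')['p']
# cabinet top mask: z 0.215-0.225 ; deck
z=P[...,2]
m=((z>.205)&(z<.23)&(P[...,0]>.4)&(P[...,1]>.05)&(P[...,1]<.4)).astype(np.uint8)
n,l,s,c=cv2.connectedComponentsWithStats(m); k=1+np.argmax(s[1:,4])
q=P[l==k]; print('cab top',len(q),q.mean(0)); r=cv2.minAreaRect((q[:,:2]*1000).astype(np.float32)); print(r,cv2.boxPoints(r))
# tray
hsv=cv2.cvtColor(p,cv2.COLOR_BGR2HSV)
w=np.zeros(z.shape,np.uint8); w[155:245,295:370]=1
g=((p.max(-1)<100)&(w>0)).astype(np.uint8)
n,l,s,c=cv2.connectedComponentsWithStats(g);k=1+np.argmax(s[1:,4]);q=P[l==k]
r=cv2.minAreaRect((q[:,:2]*1000).astype(np.float32));print('tray',len(q),r)
```

```text
[ -57.6435   47.451    71.7126    1.9611 -108.863   -11.7775] [ 0.3087 -0.8682  0.4259] [-174.3387   -0.6476 -160.1746] 1.3
cab top 5442 [0.5734 0.2056 0.219 ]
((575.2999877929688, 205.98492431640625), (199.00091552734375, 123.32599639892578), 12.731988906860352) [[464.6561 244.2028]
 [491.8361 123.9091]
 [685.9438 167.7671]
 [658.7639 288.0607]]
tray 2654 ((505.6724548339844, -108.48075103759766), (189.19317626953125, 201.6137237548828), 5.9876627922058105)
```

step_arm(
  moves=[
    [[-1, 3, -1, -0.14, 8.7], [-1, 3, -1, -0.146, 8.7], [0, 0, 0, -0.146, 8.7], [0, 0, 0, -0.146, 8.7], [0, 0, 0, -0.146, 8.7], [0, 0, 0, -0.146, 8.7], [0, 0, 0, -0.146, 8.7], [0, 0, 0, -0.146, 8.7], [0, 0, 0, -0.146, 8.7], [0, 0, 0, -0.146, 8.7]],
  ],
)

```text
clock: 2.3
tool_pos: [0.2922, -0.8162, 0.4114]
orientation: [-174.7, -0.2, 118.2]
force: [-0.7, 0.0, 0.1]
opening: 0.0867
gripper_force: 0.0
```

step_arm(
  moves=[
    [[0, 0, 0, -0.146, 8.7], [0, 0, 0, -0.146, 8.7], [1, -3, 1, 0, 8.7], [1, -3, 2, 0, 8.7], [1, -3, 2, 0, 8.7], [1, -3, 2, 0, 8.7]],
  ],
)

```text
clock: 2.9
tool_pos: [0.3016, -0.8621, 0.4271]
orientation: [-174.7, 4.7, 102.2]
force: [-0.3, 0.4, 0.8]
opening: 0.0869
gripper_force: 0.0
```

```bash
cat >> h.py <<'E'
from scipy.spatial.transform import Rotation as R
np.set_printoptions(precision=4,suppress=True)
def st():
    o=ctrl.get_obs();M=R.from_euler('xyz',o['orientation'],degrees=True).as_matrix()
    print('t',o['clock'],'J',o['joint_pos'],'p',o['tool_pos'],'rpy',o['orientation'],'F',o['force'],'op',o['opening'])
    print('lean',np.degrees(np.arccos(-M[2,2])),'az',np.degrees(np.arctan2(M[1,2],M[0,2])),'Y',M[:,1]); return o,M
E
python3 -c "
from h import *
st()"
```

```text
t 2.9 J [ -55.8567   48.4886   71.7129    7.1419 -110.6839 -109.4872] p [ 0.3016 -0.8621  0.4271] rpy [-174.6986    4.7193  102.2009] F [-0.2598  0.3927  0.7821] op 0.0868725810025474
lean 7.093118153022944 az -126.23720652152703 Y [ 0.9748  0.203  -0.0921]
```

step_arm(
  moves=[
    [[1.6, -4.6, 0, 0, 8.7], [1.6, -4.6, 0, 0, 8.7], [1.6, -4.6, 0, 0, 8.7], [1.6, -4.6, 0, 0, 8.7], [1.6, -4.6, 0, 0, 8.7], [1.6, -4.6, 0, 0, 8.7]],
  ],
)

```text
clock: 3.5
tool_pos: [0.3391, -0.9892, 0.3339]
orientation: [-174.7, 15.1, 103.2]
force: [-0.1, 0.5, 0.4]
opening: 0.087
gripper_force: 0.0
```

```bash
python3 -c "
from h import *
st()"
```

```text
t 3.5 J [ -56.9481   55.7538   71.7133   10.1398  -93.4399 -108.8362] p [ 0.3391 -0.9892  0.3339] rpy [-174.6557   15.1096  103.2019] F [-0.0694  0.4602  0.3685] op 0.08698511120823234
lean 16.006120655961958 az -96.54009660172743 Y [ 0.9749  0.2038 -0.0899]
```

step_arm(
  moves=[
    [[0, 0, 0, -0.14, 8.7], [0, 0, 0, -0.14, 8.7], [0, 0, 0, -0.07, 8.7], [1.6, -4.6, 0, 0, 8.7], [1.6, -4.6, 0, 0, 8.7], [1.6, -4.6, 0, 0, 8.7], [1.6, -4.6, 0, 0, 8.7], [1.6, -4.6, 0, 0, 8.7]],
  ],
)

```text
clock: 4.3
tool_pos: [0.359, -1.0748, 0.2639]
orientation: [-178.2, 24.5, 83.8]
force: [-0.5, 0.4, 0.3]
opening: 0.0871
gripper_force: 0.0
```

```bash
python3 -c "
from h import *
st()"
```

```text
t 4.3 J [ -56.5655   62.4089   71.7131   16.9812  -81.4771 -129.9547] p [ 0.359  -1.0748  0.2639] rpy [-178.2098   24.5115   83.7507] F [-0.4648  0.3554  0.2901] op 0.08708623223420936
lean 24.572762143047548 az -100.55766243361914 Y [ 0.9922 -0.1217 -0.0284]
```

step_arm(
  moves=[
    [[1.6, -4.6, 0, 0, 8.7], [1.6, -4.6, 0, 0, 8.7], [1.6, -4.6, 0, 0, 8.7]],
  ],
)

```text
clock: 4.6
tool_pos: [0.3726, -1.1281, 0.2307]
orientation: [179.7, 29.9, 83.8]
force: [0.2, -0.4, 0.4]
opening: 0.0872
gripper_force: 0.0
```

Run:
```python
from h import *
st()
p=np.load('top0.npz')['p'];P=np.load('P0.npy')
# closeups of deck
c=p[115:235,130:260]; cv2.imwrite('pics/deck.png',cv2.resize(c,None,fx=5,fy=5,interpolation=cv2.INTER_CUBIC)[:600,:650])
th=np.radians(12.7); ex=np.array([np.cos(th),np.sin(th)]); ey=np.array([-ex[1],ex[0]])
# cabinet top spans y=20..141 cab ; center 80.7
C=np.array([.5753,.2060])-ey*.081; print('C',C)
q=(P[...,:2]-C); X=q@ex; Y=q@ey; Z=P[...,2]
# tray
for nm,(u0,u1,v0,v1) in dict(tray=(302,362,163,235)).items():
    b=p[v0:v1,u0:u1].astype(int); g=(b.max(-1)<95).astype(np.uint8)
    n,l,s,cc=cv2.connectedComponentsWithStats(g);k=1+np.argmax(s[1:,4]);qq=P[v0:v1,u0:u1][l==k]
    r=cv2.minAreaRect((qq[:,:2]*1000).astype(np.float32));print(nm,len(qq),r,np.median(b.max(-1)))
# deck profile at X near 0 and well
for x0 in(-.08,-.05,-.02,0,.03,.06):
    for y0 in(-.03,-.015,0.,.01):
        m=(abs(X-x0)<.004)&(abs(Y-y0)<.003)&(Z<.12)
        if m.any(): print(x0,y0,np.median(Z[m]), 'deckz',.075+y0*.577)
```

```text
t 4.6 J [ -57.166    65.6091   71.7114   18.9351  -72.7617 -130.8157] p [ 0.3726 -1.1281  0.2307] rpy [179.7125  29.9125  83.8346] F [ 0.2274 -0.4068  0.4403] op 0.08719224499802888
lean 29.913741915160596 az -95.58888588280439 Y [ 0.9945 -0.1049  0.0043]
C [0.5931 0.127 ]
tray 2646 ((504.83477783203125, -108.83888244628906), (190.5288543701172, 199.25416564941406), 5.10938835144043) 72.0
-0.08 -0.03 0.05834838250753849 deckz 0.05769
-0.08 -0.015 0.0639006667102604 deckz 0.066345
-0.08 0.0 0.07234745246906726 deckz 0.075
-0.08 0.01 0.07815906863069566 deckz 0.08077
-0.05 -0.03 0.06301899437863234 deckz 0.05769
-0.05 -0.015 0.07107018920536579 deckz 0.066345
-0.05 0.0 0.07880883637666591 deckz 0.075
-0.05 0.01 0.08560978426443966 deckz 0.08077
-0.02 -0.03 0.06456062127086626 deckz 0.05769
-0.02 -0.015 0.08194792344001223 deckz 0.066345
-0.02 0.0 0.09071214727155352 deckz 0.075
-0.02 0.01 0.095303591906436 deckz 0.08077
0 -0.03 0.06347744371861741 deckz 0.05769
0 -0.015 0.07210645178295527 deckz 0.066345
0 0.0 0.08774745095995717 deckz 0.075
0 0.01 0.08920028550921111 deckz 0.08077
0.03 -0.03 0.06520683415226003 deckz 0.05769
0.03 -0.015 0.06971633238785102 deckz 0.066345
0.03 0.0 0.07722797521312508 deckz 0.075
0.03 0.01 0.08508434167121948 deckz 0.08077
0.06 -0.03 0.06454346112266995 deckz 0.05769
0.06 -0.015 0.06821268487569321 deckz 0.066345
0.06 0.0 0.0798615364187043 deckz 0.075
0.06 0.01 0.08351734979944869 deckz 0.08077
```

View pics/deck.png

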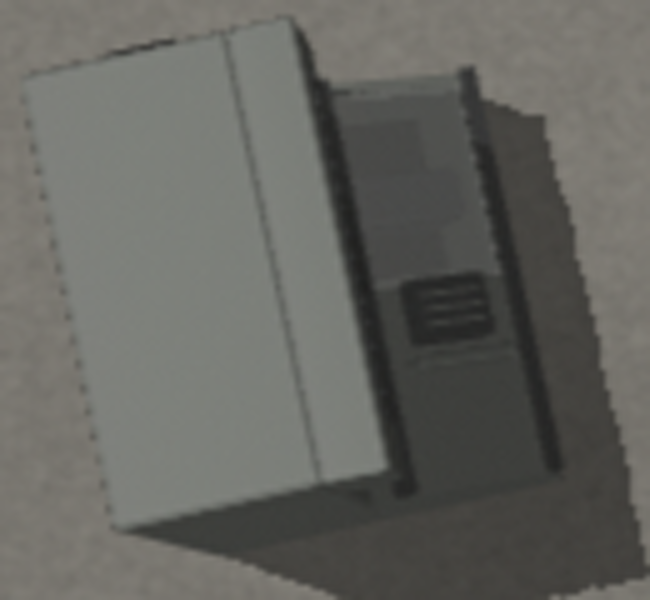

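step_arm(
  moves=[
    [[0.5, 2, 1.7, 0.144, 8.7], [0.9, 4.4, 1.7, 0.144, 8.7], [0.9, 4.4, 1.7, 0.144, 8.7], [0.9, 4.4, 1.7, 0.144, 8.7], [0.9, 4.4, 1.7, 0.144, 8.7], [0.9, 4.4, 1.7, 0.144, 8.7], [0.9, 4.4, 1.7, 0.144, 8.7], [0.9, 4.4, 1.7, 0.144, 8.7], [0.9, 4.4, 1.7, 0.144, 8.7], [0.9, 4.4, 1.7, 0.144, 8.7]],
  ],
)

```text
clock: 5.6
tool_pos: [0.4578, -0.7164, 0.4012]
orientation: [-179.4, 30.0, 165.8]
force: [0.2, -0.4, 0.4]
opening: 0.0873
gripper_force: 0.0
```

```bash
python3 -c "
from h import *
st()"
```

```text
t 5.6 J [-52.9374  22.5568  27.0046 -18.8075 -70.8573 -48.983 ] p [ 0.4578 -0.7164  0.4012] rpy [-179.4263   29.9819  165.7542] F [ 0.1969 -0.3605  0.3711] op 0.08733331400668817
lean 29.986830396339393 az -15.393693391973487 Y [ 0.2509  0.968  -0.0087]
```

step_arm(
  moves=[
    [[0.9, 4.6, 0, 0.1374, 8.7], [0.9, 4.6, 0, 0.1374, 8.7], [0.9, 4.6, 0, 0.1374, 8.7], [0.9, 4.6, 0, 0.1374, 8.7], [0.9, 4.6, 0, 0.1374, 8.7], [0.9, 4.6, 0, 0.1374, 8.7], [0.9, 4.6, 0, 0.1374, 8.7], [0.9, 4.6, 0, 0.1374, 8.7], [0.9, 4.6, 0, 0.1374, 8.7], [0.9, 4.6, 0, 0.1374, 8.7]],
  ],
)

```text
clock: 6.6
tool_pos: [0.5483, -0.2567, 0.3976]
orientation: [-179.2, 29.4, -115.5]
force: [0.6, -0.2, -0.1]
opening: 0.0871
gripper_force: 0.0
```

step_arm(
  moves=[
    [[0.9, 4.6, 0, 0.1374, 8.7], [0.9, 4.6, -2, 0.1374, 8.7], [0.9, 4.6, -3, 0.1374, 8.7], [0.9, 4.6, -3, 0.1374, 8.7], [0.9, 4.6, -3, 0.1374, 8.7], [0.9, 4.6, -3, 0, 8.7]],
  ],
)

```text
clock: 7.2
tool_pos: [0.6007, 0.0009, 0.2672]
orientation: [-179.4, 29.2, -76.2]
force: [1.5, -0.4, -0.4]
opening: 0.0869
gripper_force: 0.0
```

Run:
```python
from h import *
st()
i,p,d=snap('wrist','w1.png'); print(i); np.savez('w1.npz',p=p,d=d,K=i["camera_matrix"],e=i["eye"],o=i["orientation"])
```

```text
t 7.2 J [ -0.9491  19.655    9.9093 -28.382  -87.9923  17.5893] p [0.6007 0.0009 0.2672] rpy [-179.3915   29.2438  -76.1741] F [ 1.4569 -0.3853 -0.3838] op 0.08690869476826274
lean 29.249584617755545 az 102.58042240837418 Y [-0.9722 -0.2339 -0.0093]
{'camera_matrix': array([[325.1923,   0.    , 279.9632],
       [  0.    , 325.1923, 209.2168],
       [  0.    ,   0.    ,   1.    ]]), 'eye': array([ 0.6342, -0.1439,  0.3656]), 'orientation': array([ 133.2013,    0.5538, -166.5456])}
```

View pics/w1.png

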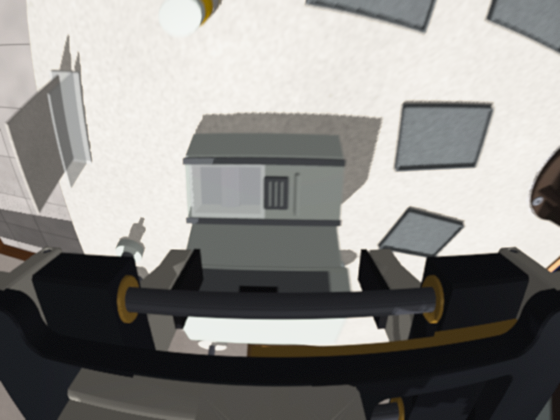

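```bash
cat >> h.py <<'E'
def cloud(t):
    K=t['K'];M=R.from_euler('xyz',t['o'],degrees=True).as_matrix();v,u=np.mgrid[:420,:560]
    a=(u-K[0,2])/K[0,0];b=(v-K[1,2])/K[1,1];r=np.hypot(a,b)+1e-9
    s=np.tan(r)/r; d=t['d']
    return np.stack([a*s*d,b*s*d,d],-1)@M.T+t['e']
C=np.array([.5931,.1270]);th=np.radians(12.7)
ex=np.array([np.cos(th),np.sin(th)]);ey=np.array([-ex[1],ex[0]])
def cab(P):  # -> x, slope s, normal n
    q=P[...,:2]-C;X=q@ex;Y=q@ey;Z=P[...,2]-.075
    return np.stack([X,Y*.866+Z*.5,-Y*.5+Z*.866],-1)
def w(x,s,n): # slope coords to world
    Y=s*.866-n*.5; Z=.075+s*.5+n*.866
    return np.r_[C+ex*x+ey*Y,Z]
E
python3 - <<'E'
from h import *
t=dict(np.load('w1.npz'));P=cloud(t);Q=cab(P)
for u,v in [(276,192),(276,180),(276,205),(267,192),(286,192),(296,192),(310,190),(330,190),(228,188),(228,160),(260,160),(330,160),(260,221),(330,221),(189,190),(341,190),(240,140),(330,140)]: print(u,v,P[v,u],Q[v,u]*1000)
g=t['p'].max(-1); m=np.zeros(g.shape,np.uint8); m[172:214,262:292]=g[172:214,262:292]<75
n,l,s,c=cv2.connectedComponentsWithStats(m);k=1+np.argmax(s[1:,4]);print('tab',s[k],c[k],np.median(Q[l==k],0)*1000, np.percentile(Q[l==k],[2,98],axis=0)*1000)
print(g[192,180:350])
E
```

```text
276 192 [0.5795 0.1161 0.0884] [-15.6288   0.0165  15.4063]
276 180 [0.5825 0.1037 0.0813] [-15.4399 -14.5031  15.6839]
276 205 [0.5764 0.1289 0.0969] [-15.8435  15.7609  16.1792]
267 192 [0.5898 0.119  0.0879] [-4.9733  0.3546 14.7104]
286 192 [0.5679 0.1139 0.0876] [-27.4473   0.0265  14.556 ]
296 192 [0.5578 0.1064 0.0926] [-38.9207  -1.8706  21.4583]
310 190 [0.5369 0.1155 0.0745] [-57.335    0.7303  -0.9634]
330 190 [0.5127 0.1094 0.0744] [-82.273    0.157   -0.8221]
228 188 [0.636  0.133  0.0781] [43.2155 -1.5429  4.4811]
228 160 [0.6419 0.1007 0.0645] [ 41.8038 -36.7508   9.1479]
260 160 [0.6048 0.0926 0.0639] [  3.8063 -36.847    8.4297]
330 160 [0.5245 0.0727 0.0633] [-78.8765 -38.6525   8.7858]
260 221 [0.5903 0.1564 0.1019] [ 3.737  38.8013  8.6934]
330 221 [0.5057 0.1364 0.101 ] [-83.1727  37.5706   8.3125]
189 190 [0.6847 0.15   0.076 ] [94.4121  2.5238 -0.3304]
341 190 [0.499  0.1064 0.0738] [-96.2834  -0.0502  -1.3352]
240 140 [0.6321 0.1012 0.0191] [ 32.3499 -57.2039 -31.5567]
330 140 [0.5187 0.0743 0.0172] [-84.2176 -59.2944 -32.5344]
tab [265 177  23  32 375] [275.5093 191.376 ] [-15.3923  -1.1424  14.7291] [[-27.6931 -17.884   12.8627]
 [ -2.5494  19.74    16.5461]]
[240 242 243 244 243 239 228 219 216 213 209 208 200 188 179 177 177 177
 178 178 175 166 160 160 159 159 159 159 160 159 161 160 160 160 160 159
 160 159 160 160 160 162 164 167 166 167 166 166 165 166 167 165 166 166
 166 166 166 167 165 162 160 161 161 160 160 160 161 160 160 161 160 159
 160 161 160 160 159 160 160 163 169 174 163 135  97  69  65  70  85 102
 105  89  74  72  85 102 103  87  72  72  88 105 102  87  72  67  71  82
 102 120 132 135 132 123 114 114 122 133 138 139 136 134 136 134 135 135
 135 135 133 135 136 134 134 136 135 136 135 135 135 135 135 135 135 135
 136 135 135 135 134 135 134 134 135 135 135 135 134 135 133 135 135 135
 137 139 141 143 142 138 137 138]
```

```bash
sed -i 's/np.radians(12.7)/np.radians(13.5)/' h.py
cat >> h.py <<'E'
def go(x,s,n):
    o,M=st(); print('tcp',cab(o['tool_pos'])*1000,'delta cm',(w(x,s,n)-o['tool_pos'])*100)
E
python3 - <<'E'
from h import *
go(-.0155,0,.040); print('unit n',w(0,0,1)-w(0,0,0),'ex',ex)
Q=cab(cloud(dict(np.load('w1.npz'))))
for u,v in [(276,192),(296,192),(228,160),(330,160),(260,221),(330,221)]: print(Q[v,u]*1000)
E
```

```text
t 7.25 J [ -0.5635  19.7632   9.4914 -28.7125 -87.6205  17.3227] p [0.5996 0.0073 0.2629] rpy [-179.6789   29.5811  -76.3943] F [-2.3885  3.9889 -4.9862] op 0.08708443946485318
lean 29.582669037166276 az 102.95516916932128 Y [-0.9726 -0.2325 -0.0049]
tcp [-21.5795  -8.1437 221.6309] delta cm [ -1.6937   9.6588 -15.3229]
unit n [ 0.1167 -0.4862  0.866 ] ex [0.9724 0.2334]
[-15.7346   0.2061  15.2968]
[-39.0893  -1.3989  21.186 ]
[ 41.2915 -37.2532   9.4379]
[-79.3976 -37.6956   8.2333]
[ 4.1451 38.7536  8.721 ]
[-82.7683  38.5738   7.7333]
```

step_arm(
  moves=[
    [[-0.35, 2.0, -3.1, 0.01, 0], [-0.35, 2.0, -3.1, 0, 0], [-0.35, 2.0, -3.1, 0, 0], [-0.35, 2.0, -3.1, 0, 0], [-0.3, 1.6, -2.9, 0, 0], [0, 0, 0, 0, 0], [0, 0, 0, 0, 0], [0, 0, 0, 0, 0]],
  ],
)

```text
clock: 8.05
tool_pos: [0.5833, 0.0944, 0.1151]
orientation: [-179.5, 29.3, -76.0]
force: [0.4, 0.1, -0.5]
opening: 0.0286
gripper_force: 0.0
```

Run:
```python
from h import *
go(-.0155,0,.012)
i,p,d=snap('wrist','w2.png'); np.savez('w2.npz',p=p,d=d,K=i["camera_matrix"],e=i["eye"],o=i["orientation"])
```

```text
t 8.05 J [  7.1846  24.0441  -3.554  -31.4833 -68.9533  19.9838] p [0.5833 0.0944 0.1151] rpy [-179.5453   29.3382  -75.9782] F [ 0.3818  0.0962 -0.4966] op 0.028602170629852694
lean 29.341421906425232 az 103.0937569012637 Y [-0.9711 -0.2385 -0.0069]
tcp [-17.1761  -5.42    49.4501] delta cm [-0.3838  2.3164 -2.9724]
```

View pics/w2.png

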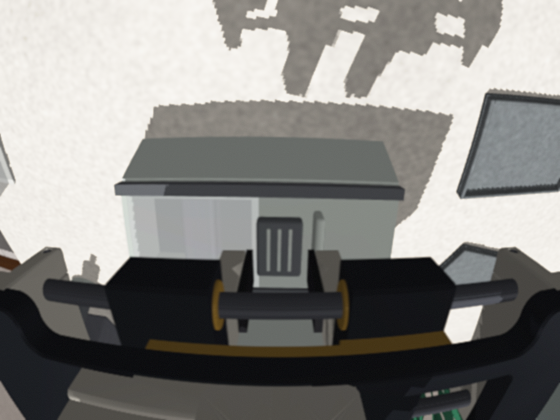

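step_arm(
  moves=[
    [[-0.07, 0.5, -0.5, 0, 0], [-0.07, 0.5, -0.6, 0, 0], [-0.07, 0.5, -0.6, 0, 0], [-0.08, 0.43, -0.58, 0, 0], [0, 0, 0, 0, 0], [0, 0, 0, 0, 0], [0, 0, 0, 0, 0]],
  ],
)

```text
clock: 8.8
tool_pos: [0.5779, 0.1142, 0.0889]
orientation: [-180.0, 29.4, -76.2]
force: [-0.7, -0.3, 0.5]
opening: 0.0005
gripper_force: 0.0
```

Run:
```python
from h import *
go(-.0155,0,.008)
```

```text
t 8.8 J [  8.9226  25.3458  -5.2307 -32.415  -65.9791  20.1033] p [0.5779 0.1142 0.0889] rpy [-179.9912   29.4329  -76.183 ] F [-0.7485 -0.2545  0.5191] op 0.000460799104735739
lean 29.432900716645257 az 103.7990390292244 Y [-0.9711 -0.2387 -0.0001]
tcp [-17.8097  -0.7566  16.4827] delta cm [ 0.1103  0.5301 -0.6968]
```

step_arm(
  moves=[
    [[0.03, 0.13, -0.17, 0, 0], [0.03, 0.13, -0.18, 0, 0], [0.03, 0.13, -0.17, 0, 0], [0.02, 0.1, -0.13, 0, 0], [0, 0, 0, 0, 0]],
  ],
)

```text
clock: 9.3
tool_pos: [0.5784, 0.1188, 0.0822]
orientation: [179.9, 29.4, -76.2]
force: [-3.1, -4.3, 4.2]
opening: 0.0007
gripper_force: 2.4
```

Run:
```python
from h import *
go(-.0155,0,.008); print(ctrl.get_obs()['force']@(w(0,0,1)-w(0,0,0)))
```

```text
t 9.3 J [  9.3184  25.8295  -5.4072 -32.6227 -65.2864  20.1507] p [0.5784 0.1188 0.0822] rpy [179.9473  29.4261 -76.2023] F [-3.1061 -4.3498  4.2393] op 0.0006672946656205408
lean 29.426138019613415 az 103.9049115976176 Y [-0.971  -0.2389  0.0008]
tcp [-16.1758  -0.3165   8.502 ] delta cm [ 0.0535  0.0668 -0.0277]
5.423510894793559
```

step_arm(
  moves=[
    [[-0.39, -0.093, 0, 0, 0], [-0.39, -0.093, 0, 0, 0], [-0.49, -0.117, 0, 0, 0], [-0.49, -0.117, 0, 0, 0], [-0.49, -0.117, 0, 0, 0], [-0.49, -0.117, 0, 0, 0]],
  ],
)

```text
clock: 9.9
tool_pos: [0.5512, 0.1125, 0.0825]
orientation: [-180.0, 29.4, -76.2]
force: [3.1, -3.7, 3.3]
opening: 0.0007
gripper_force: 2.3
```

Run:
```python
from h import *
go(-.1035,0,.008); F=ctrl.get_obs()['force'];print(F@(w(0,0,1)-w(0,0,0)),F[:2]@ex)
```

```text
t 9.9 J [  9.0638  23.7878  -8.7844 -32.9602 -64.2028  21.1827] p [0.5512 0.1125 0.0825] rpy [-179.9585   29.4367  -76.1883] F [ 3.0882 -3.7256  3.3426] op 0.0007345329025768329
lean 29.43673449762555 az 103.72722658313232 Y [-0.9712 -0.2384 -0.0006]
tcp [-44.1138   0.0146   8.6909] delta cm [-5.7823 -1.354  -0.0606]
5.066472121548877 2.1331229110677072
```

step_arm(
  moves=[
    [[-0.88, -0.211, 0, 0, 0], [-0.88, -0.211, 0, 0, 0], [-0.88, -0.211, 0, 0, 0], [-0.88, -0.211, 0, 0, 0], [-0.88, -0.211, 0, 0, 0], [-0.88, -0.211, 0, 0, 0], [-0.29, -0.07, 0, 0, 0], [0, 0, 0, 0, 0]],
  ],
)

```text
clock: 10.7
tool_pos: [0.4944, 0.0995, 0.0826]
orientation: [179.9, 29.5, -76.2]
force: [-0.5, -0.0, 5.3]
opening: 0.0004
gripper_force: 2.3
```

Run:
```python
from h import *
go(-.1035,0,.008); F=ctrl.get_obs()['force'];print(F@(w(0,0,1)-w(0,0,0)),F[:2]@ex)
```

```text
t 10.7 J [  8.4788  19.7413 -15.3807 -33.5632 -62.4522  23.1938] p [0.4944 0.0995 0.0826] rpy [179.9319  29.4986 -76.2095] F [-0.5243 -0.0229  5.2776] op 0.00041072369437327344
lean 29.49863760099021 az 103.92866515662415 Y [-0.971  -0.2389  0.001 ]
tcp [-102.351     0.5451    8.4125] delta cm [-0.1055 -0.0526 -0.063 ]
4.520384557352131 -0.5151454463587045
```

Push on until the end stop shows.

step_arm(
  moves=[
    [[-0.29, -0.07, 0, 0, 0], [-0.2, -0.047, 0, 0, 0], [0, 0, 0, 0, 0]],
  ],
)

```text
clock: 11.0
tool_pos: [0.4911, 0.0982, 0.0826]
orientation: [-179.9, 29.4, -76.2]
force: [3.1, 0.3, 4.3]
opening: 0.0005
gripper_force: 2.2
```

Run:
```python
from h import *
go(-.1035,0,.008); F=ctrl.get_obs()['force'];print(F@(w(0,0,1)-w(0,0,0)),F[:2]@ex)
i,p,d=snap('top'); Q=cab(np.load('P0.npy')); cv2.imwrite('pics/top1.png',cv2.resize(p[115:235,130:270],None,fx=4,fy=4))
```

```text
t 11.0 J [  8.417   19.4255 -15.8484 -33.5804 -62.2215  23.3597] p [0.4911 0.0982 0.0826] rpy [-179.9347   29.4355  -76.1755] F [3.1054 0.2676 4.2859] op 0.0004579760362264993
lean 29.43561007839304 az 103.69158279751507 Y [-0.9712 -0.2384 -0.001 ]
tcp [-105.872     0.1167    8.6889] delta cm [ 0.225   0.0791 -0.0655]
3.9439774614160106 3.082055697477648
```

step_arm(
  moves=[
    [[-0.2, -0.047, 0, 0, 0], [-0.2, -0.047, 0, 0, 0], [0, 0, 0, 0, 0]],
  ],
)

```text
clock: 11.35
tool_pos: [0.4869, 0.0969, 0.0824]
orientation: [-180.0, 29.4, -76.2]
force: [3.7, -1.5, 3.8]
opening: -0.0
gripper_force: 3.0
```

Run:
```python
from h import *
go(-.1035,0,.008); F=ctrl.get_obs()['force'];print(F@(w(0,0,1)-w(0,0,0)),F[:2]@ex)
```

```text
t 11.35 J [  8.3562  19.1476 -16.3262 -33.6006 -62.0991  23.5001] p [0.4869 0.0969 0.0824] rpy [-179.9698   29.422   -76.1982] F [ 3.7142 -1.4865  3.8256] op -2.8442840588709204e-05
lean 29.422035364817937 az 103.7403528729283 Y [-0.9712 -0.2383 -0.0005]
tcp [-110.253    -0.1827    8.5956] delta cm [ 0.646   0.202  -0.0425]
4.469220301465865 3.2645802794490963
```

step_arm(
  moves=[
    [[-0.2, -0.047, 0, 0, 0], [-0.2, -0.047, 0, 0, 0], [0, 0, 0, 0, 0]],
  ],
)

```text
clock: 11.65
tool_pos: [0.4868, 0.0968, 0.0826]
orientation: [-179.5, 29.4, -76.1]
force: [14.1, 1.6, -3.7]
opening: 0.0001
gripper_force: 8.1
```

Run:
```python
from h import *
go(-.1035,0,.008); F=ctrl.get_obs()['force'];print(F@(w(0,0,1)-w(0,0,0)),F[:2]@ex)
i,p,d=snap('wrist','w3.png'); np.savez('w3.npz',p=p,d=d,K=i["camera_matrix"],e=i["eye"],o=i["orientation"])
```

```text
t 11.65 J [  8.3336  18.8967 -16.595  -33.7132 -61.69    23.634 ] p [0.4868 0.0968 0.0826] rpy [-179.5301   29.3509  -76.1383] F [14.0504  1.6255 -3.655 ] op 0.00013679375250592147
lean 29.354323443029806 az 102.9030831921113 Y [-0.9718 -0.2357 -0.0071]
tcp [-110.3777   -0.1561    8.9102] delta cm [ 0.655  0.218 -0.071]
-2.315568358916142 14.041610292982627
```

View pics/w3.png

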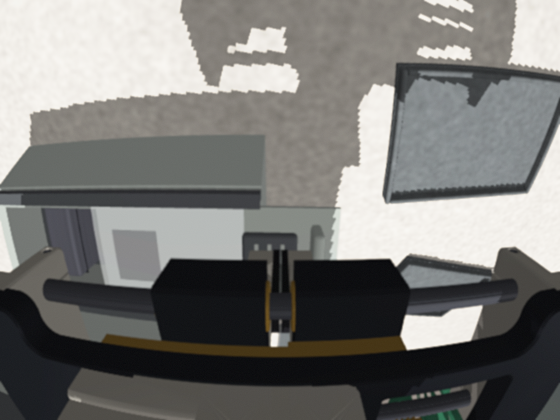

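step_arm(
  moves=[
    [[0.6, 0.15, 0, 0, 0], [0.2, -0.7, 1.3, 0, 0], [0.35, -1.46, 2.6, 0, 4.2], [0.35, -1.46, 2.6, 0, 4.2], [4.0, 0.2, 1.3, 0, 4.2], [3.9, 0.94, 0, 0, 4.2], [3.9, 0.94, 0, 0, 4.2], [2.9, 0.7, 0, 0, 4.2], [0, 0, 0, 0, 4.2], [0, 0, 0, 0, 4.2]],
  ],
)

```text
clock: 12.7
tool_pos: [0.6437, 0.0891, 0.1595]
orientation: [179.8, 29.5, -76.3]
force: [-0.5, -0.2, -0.2]
opening: 0.0417
gripper_force: 0.0
```

Run:
```python
from h import *
go(.045,0,.05)
i,p,d=snap('wrist','w4.png'); np.savez('w4.npz',p=p,d=d,K=i["camera_matrix"],e=i["eye"],o=i["orientation"])
```

```text
t 12.7 J [  6.2687  26.8041   7.0497 -30.0698 -76.6705  16.2816] p [0.6437 0.0891 0.1595] rpy [179.787   29.4863 -76.266 ] F [-0.5057 -0.2425 -0.2349] op 0.041698732741293286
lean 29.487002420388233 az 104.16682122446272 Y [-0.971  -0.2392  0.0032]
tcp [40.3324  0.1756 97.5269] delta cm [-0.0974  2.4051 -4.125 ]
```

View pics/w4.png

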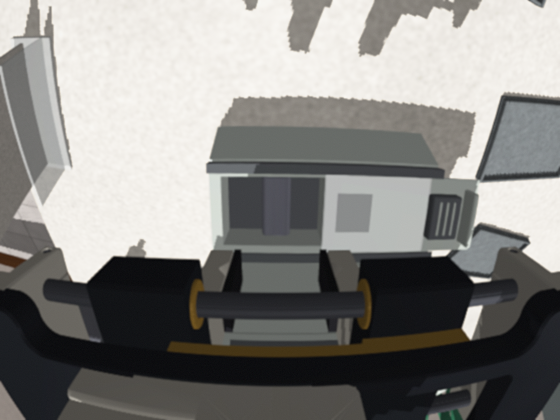

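Run:
```python
from h import *
t=dict(np.load('w4.npz'));Q=cab(cloud(t))*1000
print(t['p'][205,222:330].max(-1))
for v in (190,205,225):
    q=Q[v,222:330]; m=(q[:,2]>-11)&(q[:,2]<-4); print(v,q[m][[0,-1]],m.sum())
    e=(q[:,2]<-25);print('floor',q[e][[0,-1]])
q=Q[165:245,276]; m=(q[:,2]>-11)&(q[:,2]<-4); print(q[m][[0,-1]])
```

```text
[138 121 121 122 124 120 104  80  69  69  67  68  69  69  67  67  67  68
  69  69  67  68  68  68  68  69  67  68  67  68  69  69  67  68  68  67
  68  67  68  68  68  72  80  86  89  91  91  89  90  90  88  88  88  88
  89  89  90  88  87  89  89  89  87  85  86  88  90  86  79  70  68  68
  68  68  69  69  68  69  69  68  69  68  69  69  69  68  70  67  68  68
  68  69  68  68  68  70  78  83  84  82  87 111 151 177 185 187 187 185]
190 [[ 88.6366 -15.8176  -8.0026]
 [ 32.0857 -15.7975  -7.7066]] 28
floor [[ 88.8303 -10.5051 -29.8236]
 [  2.7354 -11.6572 -25.2937]]
205 [[88.6692 -3.5295 -4.8429]
 [31.9173 -2.416  -8.7521]] 30
floor [[ 89.0232   3.058  -27.3652]
 [  3.1571   2.3229 -25.1441]]
225 [[88.9461 14.8786 -6.046 ]
 [32.6109 15.3719 -7.9552]] 28
floor [[ 89.2173  22.9892 -28.5735]
 [  3.5557  23.5279 -30.4612]]
[[ 42.9532 -26.9419  -7.3472]
 [ 42.996   31.1095  -5.1863]]
```

Run:
```python
from h import *
go(.0443,-.002,.010)
go(.0443,-.002,-.032)
```

```text
t 12.75 J [  6.2592  26.7396   7.0023 -30.0711 -76.6457  16.2857] p [0.6434 0.089  0.1599] rpy [179.8328  29.4783 -76.2613] F [-0.2705 -0.006   0.0348] op 0.04196831442260139
lean 29.478722861167928 az 104.07835931188902 Y [-0.971  -0.2389  0.0025]
tcp [40.0517  0.3024 97.9106] delta cm [-0.5665  4.1796 -7.7286]
t 12.75 J [  6.2592  26.7396   7.0023 -30.0711 -76.6457  16.2857] p [0.6434 0.089  0.1599] rpy [179.8328  29.4783 -76.2613] F [-0.2705 -0.006   0.0348] op 0.04196831442260139
lean 29.478722861167928 az 104.07835931188902 Y [-0.971  -0.2389  0.0025]
tcp [40.0517  0.3024 97.9106] delta cm [ -1.0568   6.2216 -11.3658]
```

step_arm(
  moves=[
    [[-0.1, 1.2, -2.2, 0, 3.9], [-0.15, 1.2, -2.2, 0, 3.9], [-0.15, 1.2, -2.2, 0, 3.9], [-0.17, 0.58, -1.13, 0, 3.9], [-0.09, 0.4, -0.7, 0, 3.9], [0, 0, 0, 0, 3.9]],
  ],
)

```text
clock: 13.35
tool_pos: [0.6375, 0.1352, 0.0759]
orientation: [179.9, 29.5, -76.2]
force: [0.1, -0.3, -1.2]
opening: 0.0391
gripper_force: 0.0
```

Run:
```python
from h import *
go(.0443,-.002,-.032)
```

```text
t 13.35 J [  9.9453  30.5828   1.9663 -32.1399 -67.2218  18.126 ] p [0.6375 0.1352 0.0759] rpy [179.9418  29.4509 -76.2023] F [ 0.052  -0.2538 -1.1862] op 0.039113155627358114
lean 29.45099203839534 az 103.91611119882492 Y [-0.971  -0.239   0.0009]
tcp [45.1264 -1.6553  2.012 ] delta cm [-0.4704  1.6053 -2.9627]
```

step_arm(
  moves=[
    [[-0.12, 0.4, -0.74, 0, 3.9], [-0.12, 0.4, -0.74, 0, 3.9], [-0.12, 0.4, -0.74, 0, 3.9], [-0.11, 0.4, -0.74, 0, 3.9], [0, 0, 0, 0, 3.9], [0, 0, 0, 0, 3.9]],
  ],
)

```text
clock: 13.95
tool_pos: [0.6335, 0.1512, 0.0462]
orientation: [180.0, 29.4, -76.2]
force: [-0.1, -0.2, 0.5]
opening: 0.0389
gripper_force: 0.0
```

Run:
```python
from h import *
go(.0443,-.002,-.032)
```

```text
t 13.95 J [ 11.2284  32.1321   0.4259 -33.1112 -63.9849  18.9375] p [0.6335 0.1512 0.0462] rpy [179.981   29.4347 -76.1899] F [-0.1223 -0.1507  0.4619] op 0.03886672775147332
lean 29.434665571238064 az 103.84882158210935 Y [-0.9711 -0.2389  0.0003]
tcp [ 44.942   -2.1956 -31.965 ] delta cm [-0.0668  0.0031  0.0069]
```

step_arm(
  moves=[
    [[0, 0, 0, 0, 1.5], [0, 0, 0, 0, 1.5], [0, 0, 0, 0, 1.5], [0, 0, 0, 0, 1.5], [0, 0, 0, 0, 1.5], [0.06, -0.24, 0.43, 0, 1.5], [0.12, -0.49, 0.87, 0, 1.5], [0.12, -0.49, 0.87, 0, 1.5], [0.12, -0.49, 0.87, 0, 1.5]],
  ],
)

```text
clock: 14.85
tool_pos: [0.6382, 0.1335, 0.078]
orientation: [-179.9, 29.4, -76.2]
force: [0.4, -0.4, -0.1]
opening: 0.0239
gripper_force: 30.0
```

Run:
```python
from h import *
go(.0443,-.002,.14)
```

```text
t 14.85 J [  9.8094  30.4539   2.0461 -32.0831 -67.3617  18.1428] p [0.6382 0.1335 0.078 ] rpy [-179.9465   29.4303  -76.1762] F [ 0.4368 -0.4059 -0.133 ] op 0.02391006477239996
lean 29.430390459812 az 103.71502689618946 Y [-0.9711 -0.2385 -0.0008]
tcp [45.332  -2.1505  4.6867] delta cm [ 1.476  -6.5901 11.7256]
```

step_arm(
  moves=[
    [[0.25, -1.1, 1.95, 0, 1.5], [0.25, -1.1, 1.95, 0, 1.5], [0.25, -1.1, 1.95, 0, 1.5], [0.25, -1.1, 1.95, 0, 1.5], [0.25, -1.1, 1.95, 0, 1.5], [0.25, -2.2, 2.0, 0, 1.5], [-1, -4, 2.0, 0, 1.5], [-1.5, -4, 2, 0, 1.5], [-1.5, -4, 2, 0, 1.5], [-1.5, -4, 2, 0, 1.5]],
  ],
)

```text
clock: 15.85
tool_pos: [0.5969, -0.1049, 0.2762]
orientation: [-179.9, 29.4, -76.2]
force: [0.4, -0.7, -1.0]
opening: 0.0236
gripper_force: 30.0
```

step_arm(
  moves=[
    [[-2, -4, 1, 0, 1.5], [-2, -4.2, 1, 0, 1.5], [-2, -4.2, 0, 0, 1.5], [-2, -4.2, 0, 0, 1.5], [-2, -4.2, 0, 0, 1.5], [-2, -4.2, 0, 0, 1.5], [-2, -4.2, 0, 0, 1.5], [-2, -4.2, 0, 0, 1.5], [-2, -4.2, 0, 0, 1.5], [-2, -4.2, 0, 0, 1.5]],
  ],
)

```text
clock: 16.85
tool_pos: [0.3964, -0.5228, 0.2954]
orientation: [-180.0, 29.4, -76.2]
force: [1.7, -0.2, -1.0]
opening: 0.0242
gripper_force: 30.0
```

Run:
```python
from h import *
st()
```

```text
t 16.85 J [ -45.1022   35.2024   33.6506  -16.0681 -113.3334   55.7527] p [ 0.3964 -0.5228  0.2954] rpy [-179.9606   29.3906  -76.2105] F [ 1.7119 -0.1987 -0.9918] op 0.024189699861045626
lean 29.390580936908304 az 103.70929091517996 Y [-0.9713 -0.238  -0.0006]
```

step_arm(
  moves=[
    [[-1.5, -3.5, 1, 0, 1.5], [-1.5, -3.5, 1, 0, 1.5], [-1.5, -3.5, 1, 0, 1.5], [-1.5, -3.5, 1, 0, 1.5], [-1.5, -3.5, 1, 0, 1.5], [-1.5, -3.5, 1, 0, 1.5]],
  ],
)

```text
clock: 17.45
tool_pos: [0.296, -0.7088, 0.3329]
orientation: [179.6, 29.8, -76.5]
force: [1.4, -0.3, -5.9]
opening: 0.0237
gripper_force: 30.0
```

Run:
```python
from h import *
st()
```

```text
t 17.45 J [ -57.6749   53.2287   71.0895  -12.7482 -135.7581   64.3735] p [ 0.296  -0.7088  0.3329] rpy [179.6221  29.8378 -76.4581] F [ 1.4102 -0.3451 -5.9348] op 0.02370100356085431
lean 29.839965662160573 az 104.301365361885 Y [-0.9714 -0.2373  0.0057]
```

step_arm(
  moves=[
    [[1.2, -4.6, 0, 0, 1.5], [1.2, -4.6, 0, 0, 1.5], [1.2, -4.6, 0, 0, 1.5], [1.2, -4.6, 0, 0, 1.5], [1.2, -4.6, 0, 0, 1.5]],
  ],
)

```text
clock: 17.95
tool_pos: [0.2985, -0.7885, 0.2647]
orientation: [-179.9, 21.2, -76.3]
force: [0.7, 0.3, -1.1]
opening: 0.0236
gripper_force: 30.0
```

Run:
```python
from h import *
st()
```

```text
t 17.95 J [ -59.083    57.1432   71.6833   -7.5877 -124.6427   69.5991] p [ 0.2985 -0.7885  0.2647] rpy [-179.8975   21.2344  -76.254 ] F [ 0.7127  0.3233 -1.1261] op 0.023578378407837285
lean 21.23459671454441 az 103.46308677272197 Y [-0.9715 -0.237  -0.0017]
```

step_arm(
  moves=[
    [[1.2, -4.5, 1.2, 0, 1.5], [1.2, -4.5, 1.2, 0, 1.5], [1.2, -4.5, 1.2, 0, 1.5], [1.2, -4.5, 1.2, 0, 1.5], [1.2, -4.5, 1.2, 0, 1.5]],
  ],
)

```text
clock: 18.45
tool_pos: [0.2989, -0.8496, 0.2484]
orientation: [-179.9, 12.4, -76.3]
force: [-0.7, 0.2, -1.0]
opening: 0.0237
gripper_force: 30.0
```

Run:
```python
from h import *
st()
```

```text
t 18.45 J [ -59.8581   57.8171   71.6883   -3.906  -115.6854   72.2573] p [ 0.2989 -0.8496  0.2484] rpy [-179.9476   12.3699  -76.2659] F [-0.69    0.1668 -1.0156] op 0.023685250059770662
lean 12.369963693651888 az 103.48929783353238 Y [-0.9715 -0.2372 -0.0009]
```

Excellent; 12.4° to go at ~1.8°/row: about 7 rows.

step_arm(
  moves=[
    [[1.2, -4.5, 1.2, 0, 1.5], [1.2, -4.5, 1.2, 0, 1.5], [1.2, -4.5, 1.2, 0, 1.5], [1.2, -4.5, 1.2, 0, 1.5], [1.2, -4.5, 1.2, 0, 1.5], [1.2, -4.5, 1.2, 0, 1.5]],
  ],
)

```text
clock: 19.05
tool_pos: [0.3062, -0.9304, 0.2339]
orientation: [179.8, 1.0, -76.3]
force: [0.3, 0.2, -0.5]
opening: 0.0237
gripper_force: 30.0
```

Run:
```python
from h import *
st()
```

```text
t 19.05 J [ -60.5382   58.8921   71.6865   -0.1246 -103.7999   74.2509] p [ 0.3062 -0.9304  0.2339] rpy [179.844    1.0007 -76.26  ] F [ 0.3292  0.2305 -0.5008] op 0.023694221311367374
lean 1.0127594658590786 az 112.5988111285457 Y [-0.9714 -0.2376  0.0027]
```

step_arm(
  moves=[
    [[0.8, -2.9, 0.8, 0, 1.5], [0, 0, 0, 0, 1.5]],
  ],
)

```text
clock: 19.25
tool_pos: [0.3076, -0.9389, 0.2321]
orientation: [179.8, -0.2, -76.2]
force: [-0.0, 0.1, -0.9]
opening: 0.0238
gripper_force: 30.0
```

Run:
```python
from h import *
st()
p=np.load('top0.npz')['p'];P=np.load('P0.npy')
g=p[155:245,292:372].max(-1)
th,b=cv2.threshold(cv2.GaussianBlur(g,(3,3),0),0,255,cv2.THRESH_BINARY_INV+cv2.THRESH_OTSU)
b=cv2.morphologyEx(b,cv2.MORPH_OPEN,np.ones((5,5),np.uint8))
n,l,s,c=cv2.connectedComponentsWithStats(b);k=1+np.argmax(s[1:,4]);q=P[155:245,292:372][l==k]
print(th,s[k],c[k]+[292,155]);r=cv2.minAreaRect((q[:,:2]*1000).astype(np.float32));print(r,np.median(q,0))
```

```text
t 19.25 J [ -60.5761   59.0483   71.6579    0.2319 -102.4998   74.3782] p [ 0.3076 -0.9389  0.2321] rpy [179.8116  -0.1668 -76.2481] F [-0.0201  0.1358 -0.8738] op 0.02375045011007245
lean 0.251643095407118 az -124.71774799208981 Y [-0.9713 -0.2377  0.0033]
95.0 [  14   15   51   60 2641] [330.8107 199.5312]
((504.77362060546875, -108.88035583496094), (190.80897521972656, 198.93426513671875), 4.99162483215332) [ 0.5299 -0.148   0.0036]
```

step_arm(
  moves=[
    [[0.9, 3.0, 1.5, 0, 1.5], [1.25, 4.4, 1.5, 0, 1.5], [1.25, 4.4, 1.5, 0, 1.5], [1.25, 4.4, 1.5, 0, 1.5], [1.25, 4.4, 0, 0, 1.5], [1.25, 4.4, 0, 0, 1.5], [1.25, 4.4, 0, 0, 1.5], [1.25, 4.4, 0, 0, 1.5], [1.25, 4.4, 0, 0, 1.5], [1.25, 4.4, 0, 0, 1.5]],
  ],
)

```text
clock: 20.25
tool_pos: [0.4295, -0.5105, 0.2932]
orientation: [179.8, -0.2, -76.2]
force: [2.1, 0.2, -0.4]
opening: 0.0238
gripper_force: 30.0
```

step_arm(
  moves=[
    [[1.25, 4.4, 0, 0, 1.5], [1.25, 4.4, 0, 0, 1.5], [1.25, 4.4, -2, 0, 1.5], [1.25, 4.4, -2, 0, 1.5], [1.25, 4.4, -2, 0, 1.5], [1.25, 4.4, -2, 0, 1.5], [1.25, 4.4, -2, 0, 1.5], [1.25, 4.4, -2, 0, 1.5], [0, 0, -2, 0, 1.5], [0, 0, 0, 0, 1.5]],
  ],
)

```text
clock: 21.25
tool_pos: [0.5281, -0.1591, 0.1505]
orientation: [179.6, -0.1, -76.1]
force: [0.0, -0.1, -0.7]
opening: 0.0235
gripper_force: 30.0
```

Run:
```python
from h import *
o,M=st(); print((np.array([.53,-.148,.013])-o['tool_pos'])*100)
i,p,d=snap('wrist','w5.png'); np.savez('w5.npz',p=p,d=d,K=i["camera_matrix"],e=i["eye"],o=i["orientation"])
```

```text
t 21.25 J [  3.6989  12.8142 -20.9111   0.1869 -56.6699  10.1059] p [ 0.5281 -0.1591  0.1505] rpy [179.5835  -0.0836 -76.0916] F [ 0.0014 -0.1128 -0.6797] op 0.02353597372149533
lean 0.4248082149933338 az -154.7360769624014 Y [-0.9707 -0.2404  0.0073]
[  0.1886   1.109  -13.751 ]
```

View pics/w5.png

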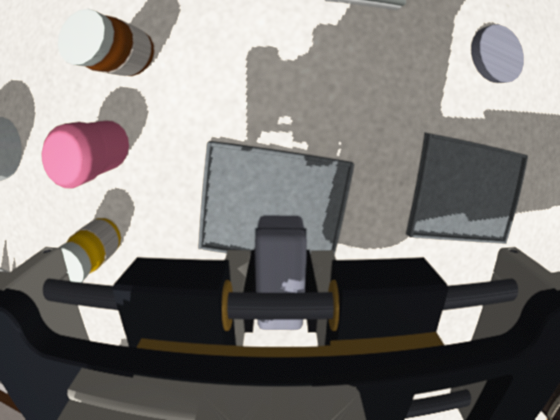

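step_arm(
  moves=[
    [[0.1, 0.6, -3, 0, 1.5], [0.1, 0.5, -3, 0, 1.5], [0, 0, -3, 0, 1.5], [0, 0, -2, 0, 1.5], [0, 0, -1, 0, 1.5], [0, 0, -0.5, 0, 1.5], [0, 0, 0, 0, 1.5], [0, 0, 0, 0, 1.5]],
  ],
)

```text
clock: 22.1
tool_pos: [0.5326, -0.15, 0.0285]
orientation: [179.9, -0.2, -76.2]
force: [-0.7, 0.5, -0.6]
opening: 0.0236
gripper_force: 30.0
```

Run:
```python
from h import *
o,M=st()
P=cloud(dict(np.load('w5.npz')))
for u,v in [(210,143),(350,163),(336,248),(203,245),(280,153),(345,205),(206,190),(281,190)]: print(u,v,P[v,u])
```

```text
t 22.1 J [  4.7133  21.2547 -28.4533   0.334  -40.3405   8.8094] p [ 0.5326 -0.15    0.0285] rpy [179.9185  -0.2059 -76.2225] F [-0.6822  0.5179 -0.5532] op 0.02364669274823861
lean 0.2214476979413977 az -97.80832883540444 Y [-0.9712 -0.2381  0.0014]
210 143 [ 0.6022 -0.1949  0.0126]
350 163 [ 0.4703 -0.2072  0.009 ]
336 248 [ 0.4594 -0.1216  0.0129]
203 245 [ 0.5914 -0.0903  0.0078]
280 153 [ 0.537  -0.2004  0.0129]
345 205 [ 0.464  -0.1669  0.0122]
206 190 [ 0.5975 -0.1495  0.0114]
281 190 [ 0.5272 -0.1649  0.0055]
```

step_arm(
  moves=[
    [[0, 0, -0.5, 0, 1.5], [0, 0, -0.4, 0, 1.5], [0, 0, -0.3, 0, 1.5], [0, 0, -0.1, 0, 1.5], [0, 0, 0, 0, 1.5]],
  ],
)

```text
clock: 22.6
tool_pos: [0.5316, -0.1496, 0.0142]
orientation: [179.8, -0.2, -76.2]
force: [0.4, 0.9, -0.8]
opening: 0.0239
gripper_force: 30.0
```

step_arm(
  moves=[
    [[0, 0, -0.1, 0, 1.5], [0, 0, 0, 0, 1.5]],
  ],
)

```text
clock: 22.8
tool_pos: [0.5318, -0.1496, 0.014]
orientation: [179.8, -0.2, -76.2]
force: [-2.9, 2.9, 8.2]
opening: 0.0239
gripper_force: 30.0
```

step_arm(
  moves=[
    [[0, 0, -0.1, 0, 1.5], [0, 0, 0, 0, 1.5]],
  ],
)

```text
clock: 23.0
tool_pos: [0.5317, -0.1496, 0.0139]
orientation: [179.8, -0.2, -76.2]
force: [-7.2, 3.3, 18.4]
opening: 0.0241
gripper_force: 30.0
```

step_arm(
  moves=[
    [[0, 0, 0.12, 0, 1.5], [0, 0, 0, 0, 2.6], [0, 0, 0, 0, 3.2], [0, 0, 0, 0, 4.2], [0, 0, 0, 0, 4.2], [0, 0, 0.5, 0, 4.2], [0, 0, 1.5, 0, 4.2], [0, 0, 3, 0, 4.2], [0, 0, 4, 0, 4.2], [0, 0, 4, 0, 4.2]],
  ],
)

```text
clock: 24.0
tool_pos: [0.5312, -0.1498, 0.1449]
orientation: [179.8, -0.2, -76.2]
force: [1.0, -0.1, -0.6]
opening: 0.0419
gripper_force: 0.0
```

Run:
```python
from h import *
o,M=st()
i,p,d=snap('wrist','w6.png'); t=dict(p=p,d=d,K=i["camera_matrix"],e=i["eye"],o=i["orientation"]);np.savez('w6.npz',**t)
P=cloud(t); m=(P[...,2]>.03)&(P[...,2]<.045)&(np.hypot(P[...,0]-.53,P[...,1]+.15)<.05)
q=P[m]; print(m.sum(), np.median(q,0),np.percentile(q[:,2],[2,25,75,98]) if len(q) else '')
def U(x,Y,Z): return np.r_[C+ex*x+ey*Y,Z]
print('approach',U(-.158,-.024,.20),'push start',U(-.158,-.024,.076))
```

```text
t 24.0 J [  4.742   13.0504 -21.4484   0.25   -55.71     8.9088] p [ 0.5312 -0.1498  0.1449] rpy [179.7616  -0.1711 -76.2076] F [ 0.9813 -0.0929 -0.5962] op 0.041875267431599285
lean 0.293483754748254 az -130.53717980836987 Y [-0.9712 -0.2384  0.0042]
1659 [ 0.5321 -0.1511  0.0384] [0.0353 0.0378 0.0389 0.0399]
approach [0.4451 0.0668 0.2   ] push start [0.4451 0.0668 0.076 ]
```

View pics/w6.png

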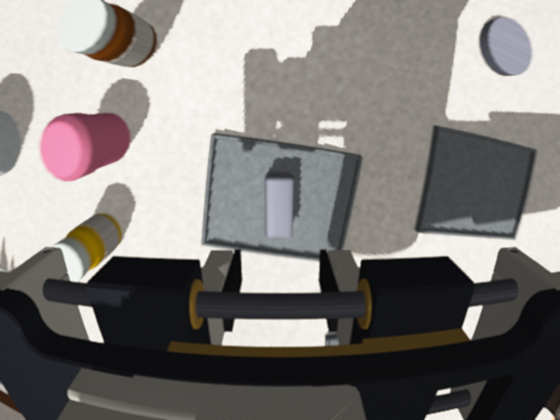

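step_arm(
  moves=[
    [[-1.4, 3.6, 2, 0, 0], [-1.4, 3.6, 2, 0, 0], [-1.4, 3.6, 1.5, 0, 0], [-1.4, 3.6, 0, 0, 0], [-1.5, 3.6, 0, 0, 0], [-1.5, 3.5, 0, 0, 0], [0, 0, -2, 0, 0], [0, 0, -2, 0, 0], [0, 0, -2, 0, 0], [0, 0, 0, 0, 0]],
  ],
)

```text
clock: 25.05
tool_pos: [0.444, 0.0647, 0.1366]
orientation: [179.6, -0.2, -76.2]
force: [0.7, 0.7, 0.3]
opening: 0.0007
gripper_force: 0.0
```

Run:
```python
from h import *
o,M=st(); T=np.r_[C-ex*.158-ey*.026,.077]; print((T-o['tool_pos'])*100)
```

```text
t 25.05 J [ 33.6593   4.0301 -33.8313   0.0864 -52.6014 -19.9251] p [0.444  0.0647 0.1366] rpy [179.5882  -0.2218 -76.2123] F [0.6873 0.6921 0.2571] op 0.0007310348248995657
lean 0.4677676501315589 az -137.9057178255574 Y [-0.9712 -0.2383  0.0072]
[ 0.1531  0.0152 -5.9577]
```

step_arm(
  moves=[
    [[0.1, 0, -2, 0, 0], [0, 0, -2, 0, 0], [0, 0, -1.3, 0, 0], [0, 0, -0.6, 0, 0], [0, 0, 0, 0, 0], [0, 0, 0, 0, 0]],
  ],
)

```text
clock: 25.65
tool_pos: [0.4473, 0.0655, 0.0804]
orientation: [179.9, -0.2, -76.2]
force: [0.4, 0.4, 0.9]
opening: 0.0006
gripper_force: 0.0
```

Run:
```python
from h import *
o,M=st(); T=np.r_[C-ex*.158-ey*.026,.077]; print((T-o['tool_pos'])*100,cab(o['tool_pos'])*1000)
```

```text
t 25.65 J [ 33.5484   8.5923 -37.7867   0.1731 -43.7892 -19.8757] p [0.4473 0.0655 0.0804] rpy [179.8823  -0.1695 -76.202 ] F [0.442  0.4037 0.9369] op 0.000591832299694647
lean 0.20635751238377975 az -110.9632641057883 Y [-0.9711 -0.2385  0.0021]
[-0.1785 -0.07   -0.3401] [-156.1013  -19.5869   17.5448]
```

step_arm(
  moves=[
    [[0, 0, -0.3, 0, 0], [0.6, 0.144, 0, 0, 0], [0.8, 0.192, 0, 0, 0], [0.8, 0.192, 0, 0, 0], [0.8, 0.192, 0, 0, 0]],
  ],
)

```text
clock: 26.15
tool_pos: [0.4774, 0.0726, 0.0765]
orientation: [179.8, -0.2, -76.2]
force: [-2.0, -1.1, 1.4]
opening: 0.0004
gripper_force: 0.9
```

Run:
```python
from h import *
o,M=st(); print(cab(o['tool_pos'])*1000,o['force'][:2]@ex)
```

```text
t 26.15 J [ 32.1424  11.7266 -34.3083   0.165  -44.2185 -18.4758] p [0.4774 0.0726 0.0765] rpy [179.7958  -0.189  -76.2145] F [-1.9985 -1.077   1.4035] op 0.0004156291666107767
lean 0.27822453239069844 az -123.42832286193519 Y [-0.9712 -0.2383  0.0036]
[-125.2046  -21.7029   14.2721] -2.194736442766787
```

step_arm(
  moves=[
    [[0.88, 0.21, 0, 0, 0], [0.88, 0.21, 0, 0, 0], [0.88, 0.21, 0, 0, 0], [0.88, 0.21, 0, 0, 0], [0.88, 0.21, 0, 0, 0], [0.78, 0.187, 0, 0, 0], [0, 0, 0, 0, 0]],
  ],
)

```text
clock: 26.85
tool_pos: [0.5285, 0.0846, 0.0761]
orientation: [179.7, -0.2, -76.2]
force: [-2.6, -2.8, 0.9]
opening: 0.0003
gripper_force: 1.4
```

Run:
```python
from h import *
o,M=st(); print(cab(o['tool_pos'])*1000,o['force'][:2]@ex)
```

```text
t 26.85 J [ 30.1808  16.2527 -27.8402   0.1507 -46.252  -16.5144] p [0.5285 0.0846 0.0761] rpy [179.7     -0.2019 -76.2285] F [-2.564  -2.8294  0.9002] op 0.00026119056353395096
lean 0.36158846151677515 az -132.29458263692632 Y [-0.9712 -0.238   0.0052]
[-72.7043 -22.0508  14.0054] -3.153633329591727
```

step_arm(
  moves=[
    [[0.39, 0.093, 0, 0, 0], [0.39, 0.093, 0, 0, 0], [0.2, 0.047, 0, 0, 0], [0.2, 0.047, 0, 0, 0], [0, 0, 0, 0, 0]],
  ],
)

```text
clock: 27.35
tool_pos: [0.5404, 0.0878, 0.0765]
orientation: [179.8, -0.2, -76.2]
force: [-1.8, -0.8, 0.1]
opening: 0.0003
gripper_force: 1.2
```

Run:
```python
from h import *
o,M=st(); print(cab(o['tool_pos'])*1000,o['force'][:2]@ex)
```

```text
t 27.35 J [ 29.8189  17.1778 -26.3768   0.1504 -46.6724 -16.1373] p [0.5404 0.0878 0.0765] rpy [179.8122  -0.1678 -76.2147] F [-1.7755 -0.8188  0.1157] op 0.0002906112481162274
lean 0.2518753206637096 az -124.4295427577433 Y [-0.9712 -0.2383  0.0033]
[-60.4077 -21.6123  14.1534] -1.917560136753288
```

step_arm(
  moves=[
    [[0.2, 0.047, 0, 0, 0], [0, 0, 0, 0, 0]],
  ],
)

```text
clock: 27.55
tool_pos: [0.5405, 0.0877, 0.0763]
orientation: [179.6, -0.2, -76.2]
force: [-9.2, -2.1, 4.7]
opening: 0.0006
gripper_force: 4.4
```

step_arm(
  moves=[
    [[0.1, 0.023, 0, 0, 0], [0, 0, 0, 0, 0]],
  ],
)

```text
clock: 27.75
tool_pos: [0.5406, 0.0877, 0.0763]
orientation: [179.5, -0.2, -76.2]
force: [-12.7, -1.0, 6.7]
opening: 0.0004
gripper_force: 6.1
```

step_arm(
  moves=[
    [[0.1, 0.023, 0, 0, 0], [0, 0, 0, 0, 0]],
  ],
)

```text
clock: 27.95
tool_pos: [0.5407, 0.0876, 0.0762]
orientation: [179.5, -0.2, -76.2]
force: [-16.0, 0.7, 10.8]
opening: 0.0005
gripper_force: 7.8
```

step_arm(
  moves=[
    [[0.1, 0.023, 0, 0, 0], [0, 0, 0, 0, 0], [-0.8, -0.19, 0, 0, 0], [-0.8, -0.19, 0, 0, 0], [-0.2, -1, 3, 0, 0], [0, -4, 3, 0, 0], [0, -4, 3, 0, 0], [0, -3, 3, 0, 0], [0, 0, 0, 0, 0]],
  ],
)

```text
clock: 28.85
tool_pos: [0.53, -0.0372, 0.2015]
orientation: [-179.7, -0.3, -76.3]
force: [0.5, 0.7, -0.4]
opening: 0.0002
gripper_force: 0.0
```

Run:
```python
from h import *
o,M=st()
i,p,d=snap('top'); t=dict(p=p,d=d,K=i["camera_matrix"],e=i["eye"],o=i["orientation"])
K=t['K'];Mm=R.from_euler('xyz',t['o'],degrees=True).as_matrix();v,u=np.mgrid[:420,:560]
P=np.stack([(u-K[0,2])/K[0,0]*d,(v-K[1,2])/K[1,1]*d,d],-1)@Mm.T+t['e']; P0=np.load('P0.npy'); p0=np.load('top0.npz')['p']
for a,b in[(220,177),(218,177),(222,175),(221,180)]: print(cab(P0[b,a])*1000,cab(P[b,a])*1000)
cv2.imwrite('pics/top2.png',np.hstack([cv2.resize(x[115:235,130:270],None,fx=2.85,fy=4) for x in(p0,p)])[:600,:800])
```

```text
t 28.85 J [ 17.3505   7.8339 -19.9596   0.3086 -61.8741  -3.8112] p [ 0.53   -0.0372  0.2015] rpy [-179.6506   -0.2503  -76.3168] F [ 0.4612  0.7047 -0.4163] op 0.00015249994273630753
lean 0.42980431091540316 az -21.93550805098786 Y [-0.9716 -0.2366 -0.0061]
[-18.8426   1.5521  11.977 ] [-105.1769  236.5995  497.4828]
[-18.6407   7.8665  14.6986] [-104.8269  239.5813  497.7256]
[-15.5888  -2.6555  16.0701] [-103.1122  233.6437  498.7034]
[-26.8595   2.6818  15.8469] [-109.5826  236.7352  498.6433]
```

View pics/top2.png

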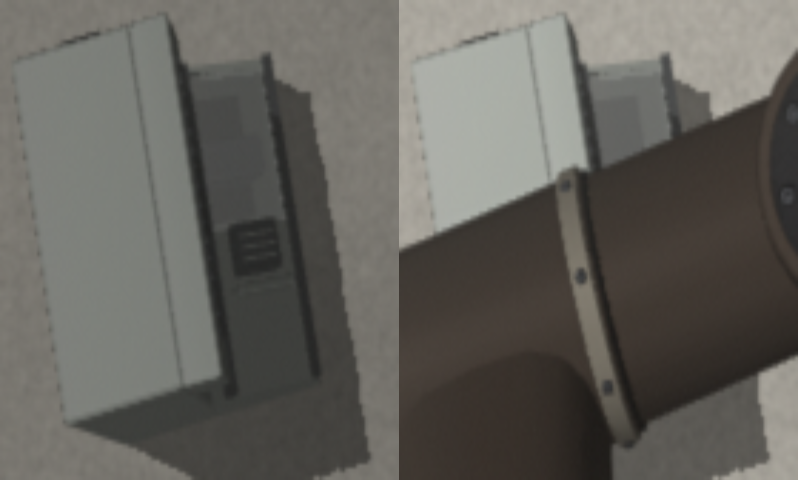

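step_arm(
  moves=[
    [[-1.5, -4.4, 1, 0, 0], [-1.5, -4.4, 1, 0, 0], [-1.5, -4.4, 1, 0, 0], [-1.5, -4.4, 0, 0, 0], [-1.5, -4.4, 0, 0, 0], [-1.5, -4.4, 0, 0, 0], [-1.5, -4.4, 0, 0, 0], [-1.5, -4.4, 0, 0, 0], [-1.5, -4.4, 0, 0, 0], [-1.5, -4.4, 0, 0, 0]],
  ],
)

```text
clock: 29.9
tool_pos: [0.3771, -0.4762, 0.2257]
orientation: [179.8, -0.2, -76.2]
force: [2.1, 0.0, -0.2]
opening: 0.0004
gripper_force: 0.0
```

step_arm(
  moves=[
    [[-1, -4.4, 0, 0, 0], [-1, -4.4, 0, 0, 0], [-1, -4.4, 0, 0, 0], [0, 0, 0, 0, 0]],
  ],
)

```text
clock: 30.3
tool_pos: [0.346, -0.6106, 0.2235]
orientation: [179.7, -0.1, -76.4]
force: [-0.2, -0.8, -0.5]
opening: 0.0001
gripper_force: 0.0
```

Run:
```python
from h import *
o,M=st()
i,p,d=snap('top'); K=i['camera_matrix'];Mm=R.from_euler('xyz',i['orientation'],degrees=True).as_matrix();v,u=np.mgrid[:420,:560]
P=np.stack([(u-K[0,2])/K[0,0]*d,(v-K[1,2])/K[1,1]*d,d],-1)@Mm.T+i['eye']; P0=np.load('P0.npy'); p0=np.load('top0.npz')['p']
for T in (P0,P):
    Q=cab(T)*1000
    m=(abs(Q[...,0]+16)<8)&(abs(Q[...,1])<12)&(Q[...,2]<40); print('tab n',m.sum(),np.median(Q[m],0))
    m=(Q[...,0]<-32)&(Q[...,0]>-50)&(abs(Q[...,1])<15)&(Q[...,2]<40); b=Q[m]; k=b[:,2]>14; print('rib',b[k].mean(0),k.sum())
df=(np.abs(p.astype(int)-p0).max(-1)>40).astype(np.uint8); df=cv2.morphologyEx(df,cv2.MORPH_OPEN,np.ones((3,3),np.uint8))
n,l,s,c=cv2.connectedComponentsWithStats(df); print([ (x.tolist(),y.round().tolist()) for x,y in zip(s[1:],c[1:])])
m=(P[...,2]>.025)&(P[...,2]<.05)&(np.hypot(P[...,0]-.53,P[...,1]+.15)<.06);print('tin',m.sum(),np.median(P[m],0))
```

```text
t 30.3 J [-44.4425  23.1506   4.0948   0.3044 -71.0125  57.9488] p [ 0.346  -0.6106  0.2235] rpy [179.7199  -0.0947 -76.3942] F [-0.2422 -0.8058 -0.4761] op 0.00014186851569287785
lean 0.2957106279159065 az -147.724462986892 Y [-0.9719 -0.2352  0.0049]
tab n 61 [-15.8539  -0.1121  13.4042]
rib [-41.5517   0.1508  20.7683] 33
tab n 62 [-15.6134  -0.6388  12.7806]
rib [-41.6156  -0.437   20.2034] 34
[([493, 162, 67, 115, 3302], [537.0, 242.0]), ([249, 279, 311, 141, 9324], [437.0, 335.0]), ([524, 366, 36, 54, 1029], [547.0, 401.0]), ([446, 396, 3, 3, 9], [447.0, 397.0]), ([185, 402, 18, 18, 202], [193.0, 412.0])]
tin 226 [ 0.5314 -0.1477  0.0366]
```

```bash
python3 -c "
from plant import close_job
print(close_job())"
```

```text
the job is handed in; nothing more can be done
None
```

I pressed the tab down and slid the cover fully open. The tin now stands upright in the grey tray farthest from the base, the cover is shut with its tab sprung back up, and I handed the job in at 30.4 s of the 61 s allowed, with the robot clear of everything.

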